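# Press a toggle's end cap home in the bench pliers

### The job

The toggle lying loose on the counter has one brass end cap standing proud: lay it in the rest between the jaws of the bench pliers and squeeze the two red handles slowly together, only until the resistance gives and the cap snaps home, then ease off at once so that it is not crushed. Press the cap with the pliers only, not with the fingers. When the jaws have sprung open, lay the toggle gently in the side of the open tin that holds no toggles, and leave the finished toggles, spools and loupe where they are.

Things in the scene. Friction and masses are not known exactly. Their poses are not given: they have to be found in the camera images.
- toggle_center (a point): Unfinished toggle, a loose bar of about 65 g, 20 x 20 mm in section: 40 mm dark wood with a 12 mm brass cap at each end. This point: middle of the wood, half-way up (10 mm); x along the bar to the loose cap, z up. It reaches 32 mm to -x and 36 mm to +x: that cap stands 4 mm proud, showing pale wood (32 mm once home). Grasp it across its 20 mm width on the dark wood.
- bench_pliers: Pliers on a fixed green plate 190 x 150 x 12 mm. Origin: under the pivot post, at counter height (post 64 mm high; the levers' eyes have 16 mm radius). x: from the red handles over the pivot towards the jaws; y: towards the left jaw; z up. Behind each jaw, stop pins 52 mm high.
- toggle_rest (a point): Where the toggle's centre belongs, 45 mm above the counter, 85 mm ahead (+x) of the pivot; axes as bench_pliers. The toggle lies along y, either way round, in two forks 7 mm thick centred 22.5 mm to +y and -y, their floors 10 mm below this point, lips 23 mm apart, flared, reaching 2 mm above it. Between the forks (38 mm) fingers find free room down to 27 mm below this point.
- handles_mid (a point): Middle between the red handles where they are squeezed, 45 mm above the counter, 125 mm behind the pivot (dies: 85 mm ahead); axes as bench_pliers. The handles run along x from 40 mm behind to 60 mm ahead of this point, 20 mm high, 12 mm thick; here they measure about 65 mm over both when open. Springs hold them open with 1 to 2 N each.
- lever_left: Lever with the left jaw (+y; white die, face 41 mm from the rest's centre when open) and the -y handle; origin at the pivot; turns clockwise from above as the handles close. At the jaw the proud cap's resistance climbs within 1 to 2 mm to about 22 N, then collapses and the cap draws itself home and stays. Over 40 N at a jaw, or over 15 N once it is home, crushes the toggle.
- lever_right: Lever with the right jaw (-y) and the +y handle; origin at the pivot; turns anticlockwise. Its die is on an adjusting screw: face 39 to 49 mm from the rest's centre when open, setting not measured. So the cap snaps at 29 to 45 mm over both handles, at some 16 to 23 N per handle (at least 1/1.47 of the jaw's force, plus spring and rubbing); then the load falls away for 3 mm or more of closing.
- empty_side (a point): Middle of the floor (2 mm above the counter) of the compartment without toggles, on the -y side, of the fixed blue tin; axes of the tin. The compartment is 96 mm (x) by 82 mm (y); outer walls rise 40 mm above this floor, the partition at +y 20 mm. The open lid stands at +x, 52 mm from this point, leaning back, up to 150 mm high.
- finished0: A finished toggle, loose, in the tin's other compartment: 64 x 20 x 20 mm, origin in the middle of its underside.
- finished1: The second finished toggle in the tin's other compartment, the same.
- spool_red: Spool of red thread, 40 mm across, 60 mm high, standing loose near the work; origin in the middle of its underside.
- spool_tan: Spool of tan thread, 40 mm across, 60 mm high, standing loose; origin in the middle of its underside.
- loupe: Black eye loupe, 34 mm across, 27 mm high, standing loose; origin in the middle of its underside.
Things that resemble listed ones, but are neither listed nor needed, are in the scene too. Leave any pink look-alike of the part that bears toggle_center alone.

How it is judged:
On the way, in this order (a step that is already met when the one before it is completed fails the run):
1. the toggle lies in both forks of the rest, let go, its cap still proud (x of toggle_center in the frame of toggle_rest between -0.005 and 0.005 m and y of toggle_center in the frame of toggle_rest between -0.013 and 0.013 m and z of toggle_center in the frame of toggle_rest between -0.004 and 0.004 m and angle between the x axis of toggle_center and the y axis of toggle_rest, either way round below 0.12 rad and contact force between the fingers and toggle below 0.1 N and value of joint end_cap below 0.002 m), for 0.2 s.
2. the cap has snapped home with the toggle in the rest (x of toggle_center in the frame of toggle_rest between -0.005 and 0.005 m and y of toggle_center in the frame of toggle_rest between -0.013 and 0.013 m and z of toggle_center in the frame of toggle_rest between -0.004 and 0.004 m and value of joint end_cap above 0.0034 m), for 0.1 s.
At the end, for the whole second after the job is handed in: The cap is home (at least 3.4 of its 4 mm) and the toggle lies at rest flat on the floor of the tin's compartment without toggles (its centre within 45 x 38 mm of the middle and less than 20 mm above the floor), let go (value of joint end_cap above 0.0034 m and x of toggle_center in the frame of empty_side between -0.045 and 0.045 m and y of toggle_center in the frame of empty_side between -0.038 and 0.038 m and z of toggle_center in the frame of empty_side between 0 and 0.02 m and linear speed of toggle below 0.02 m/s); the robot touches nothing.
It fails at once if the toggle is crushed: a jaw presses on it with more than 40 N (contact force between any of lever_left, lever_right and toggle above 40 N).
It fails at once if squeezed on after the snap: a jaw presses with more than 15 N on the toggle whose cap is home (value of joint end_cap above 0.0034 m and contact force between any of lever_left, lever_right and toggle above 15 N).
It fails at once if the loose cap is pressed with the fingers instead of the pliers (over 10 N) (contact force between the fingers and end_cap above 10 N).
It fails at once if the toggle is dropped or thrown (free of the fingers and faster than 0.8 m/s) (contact force between the fingers and toggle below 0.05 N and linear speed of toggle above 0.8 m/s).
It fails at once if a finished toggle or a bystander is moved by more than 15 mm (distance of any of finished0, finished1, spool_red, spool_tan, loupe from where it was at the start of the episode above 0.015 m).
It also fails if it takes over 72 s, if anything falls off the work surface, if the arm or the gripper's body presses on something with over 40 N, if the wrist force passes 120 N, or if a joint passes its speed limit or range.

### The arm

A 6-joint arm with a two-finger parallel gripper is mounted at the origin on a cart in front of the work surface, level with it; the furniture and walls round the work are solid. World frame = base frame: x ahead of the robot, y to its left, z up, the work surface at z = 0. Lengths are in m, angles in rad, forces in N, time in s.
With the tool pointing down it reaches from about 0.275 to 0.75 m from the base axis. Payload 10.2 kg.
Tool frame: the origin (TCP) lies at the very end of the fingers, on their centre line; the grasp point (between the pads) lies 19 mm behind it (robot.pinch_z is the distance from the TCP to the grasp point, in m); z points along the fingers, y is the line along which they close (so a half turn about z gives the same grasp; the last joint's range is limited). The gripper opens to 88 mm and grips with 3 to 60 N. Pads are 18 mm wide; open, the fingers measure 123 mm over their backs; the gripper's body (75 mm by 187 mm) begins 45 mm behind the grasp point.
Start: joints at [0.952, 0.313, 1.498, -0, 1.331, -0.223], TCP at [0.202, 0.484, 0.239] pointing down, gripper open.
Joint ranges: [-2.94, 2.94], [-0.97, 2.17], [0.19, 2.56], [-1.23, 4.37], [0.02, 3.11], [-2.88, 2.88]. Speed limits (rad/s): [2.39, 2.39, 3.01, 3.14, 3.14, 3.14].

### API

Orientations are given as a rotation vector (axis times angle).
In Python, from workcell import robot gives the robot as it stands. The module is installed in compiled form; this text tells all that it offers.
- The arm moves only by the tool servo_tool, never from a script. Its argument "targets" is a list of rows, each an object of numbers: "dx", "dy", "dz": the shift along the tool's x, y, z in mm; "wx", "wy", "wz": the turn, a rotation vector about the tool's x, y, z in degrees; "jaw": the gripper command: -1 is shut, 1 is fully open, values between are in proportion. In form: [{"dx": .., "dy": .., "dz": .., "wx": .., "wy": .., "wz": .., "jaw": ..}, ...]. A call has 1 to 5 rows; each row is the pose to reach, as a shift and turn from the pose commanded when the call began, along the tool's axes at that moment; what a row does not reach only later rows make up. A row lasts 1/10 s, in which the tool goes at most 50 mm and 8.59 degrees, less where a joint would pass 70% of its speed; a pose out of reach is approached as far as the arm can. A call with a gripper value outside its range is refused whole. The fingers move at their own pace and stop on an object; the grip force is fixed at half the most. Time passes only in rows, so rows that repeat a pose let the fingers close. It gives the time, the measured TCP pose, the force, the opening and the grip force at its end, in the units of the state.
- robot.get_state(): the state, without advancing time (a new reading comes with each control period).
- robot.snapshot(name): name is "scene" or "side" or "wrist"; returns the picture (400x640x3 uint8, red, green, blue); there is no depth.
- robot.camera_info(name): a dict with "fx", "fy", "cx", "cy" (pixels), "extrinsics" (4x4, takes a point from world to camera coordinates). Camera axes: x right, y up, looking along -z (the intrinsics and any distortion apply to the point x, -y, -z); pixel columns grow to the right and rows downward; lengths in m; the calibration is good to about 2 mm. A picture is of the moment at which its call begins: read the wrist's pose just before it. camera_info takes no time and is no camera call; for the wrist camera it gives the pose at the moment of the call.
- robot.close_job(): hands the job in; it is judged then, once.
The state is a dict: "clock": time; "joints": joint angles; "joint_velocities": joint speeds; "tau": joint torques, N m; "tool_pos": TCP position; "tool_rot": TCP orientation; "force": force on the tool from outside, world axes, zero at the start; "wrist_torque": the same for the moment, N m; "opening": finger opening in m; "gripper_force": force on a finger pad.
Only numpy, scipy, OpenCV 4.12 (cv2) and the standard library are available. Lean on these libraries where they do the work, as an engineer would, in place of code of your own. Each camera call takes 0.05 s, during which the arm holds its last target. There are 200 camera calls.

## Working session

There is one attempt and no reset: what is moved stays moved. The work goes in short steps, Python scripts to look and compute and a tool call to move; the robot and the scene stay as the last step left them, time stands still between calls to the robot, and variables do not carry over. Pictures are saved under pics/ and viewed, at most 10 in all, crops included, and the job is handed in when it is done.

Besides the shell and the picture viewer there is one more tool, called as a command line: name --argument value ..., lists and objects as JSON in quotes. servo_tool: Moves the arm, as the interface text tells. Its arguments: {"type":"object","properties":{"targets":{"type":"array"}},"required":["targets"]}

```bash
mkdir -p pics; cat > h.py <<'E'
import numpy as np, cv2
from scipy.spatial.transform import Rotation as R
from workcell import robot
def snap(n,f=None):
    ci=robot.camera_info(n); im=robot.snapshot(n)[:,:,::-1].copy()
    if f: cv2.imwrite('pics/'+f,im)
    return im,ci
def ray(ci,u,v):
    E=np.array(ci['extrinsics']); Rm=E[:3,:3]; o=-Rm.T@E[:3,3]
    d=Rm.T@np.array([(u-ci['cx'])/ci['fx'],-(v-ci['cy'])/ci['fy'],-1.]); return o,d
def onz(ci,u,v,z):
    o,d=ray(ci,u,v); return o+d*(z-o[2])/d[2]
def proj(ci,p):
    c=(np.array(ci['extrinsics'])@np.append(p,1))[:3]
    return ci['cx']-ci['fx']*c[0]/c[2], ci['cy']+ci['fy']*c[1]/c[2]
def totool(p):  # world target of TCP -> dx,dy,dz mm
    s=robot.get_state(); return R.from_rotvec(s['tool_rot']).inv().apply(np.array(p)-s['tool_pos'])*1000
E
python3 - <<'E'
from h import *
a,ca=snap('scene','scene.png'); b,cb=snap('side','side.png')
print(ca,cb); s=robot.get_state(); print(s['tool_rot'],s['force'],s['clock'],robot.pinch_z); print(R.from_rotvec(s['tool_rot']).as_matrix().round(3))
E
```

```text
{'fx': 450.8777141252056, 'fy': 450.8777141252056, 'cx': 314.2596687646241, 'cy': 191.15265068805442, 'extrinsics': array([[ 0.90840128, -0.41791119, -0.01254403, -0.48204253],
       [ 0.32482845,  0.68654482,  0.65049419, -0.2180065 ],
       [-0.26323676, -0.59498441,  0.75940763, -1.13620114],
       [ 0.        ,  0.        ,  0.        ,  1.        ]])} {'fx': 507.9488590411727, 'fy': 507.9488590411727, 'cx': 319.9627504153743, 'cy': 192.76773945588695, 'extrinsics': array([[-0.9252885 , -0.37923712, -0.00451589,  0.48733258],
       [ 0.23880323, -0.59181604,  0.76988752, -0.15843699],
       [-0.2946425 ,  0.71128966,  0.63816363, -1.61009561],
       [ 0.        ,  0.        ,  0.        ,  1.        ]])}
[-6.17629753e-01 -3.07982366e+00  1.60763204e-03] [0.58347303 0.17926407 0.05307712] 0.1 0.0187
[[-0.923  0.386 -0.001]
 [ 0.386  0.923 -0.001]
 [ 0.    -0.001 -1.   ]]
```

View pics/scene.png

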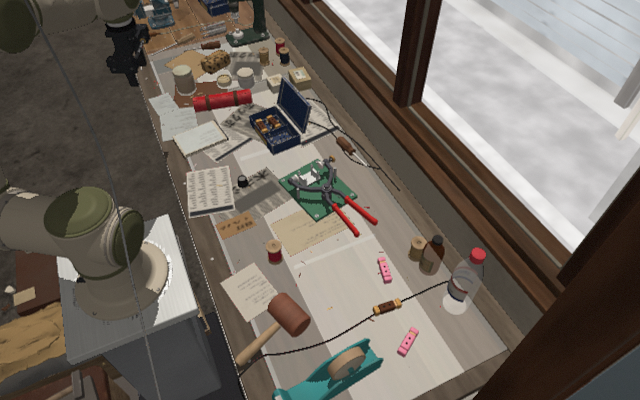

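View pics/side.png

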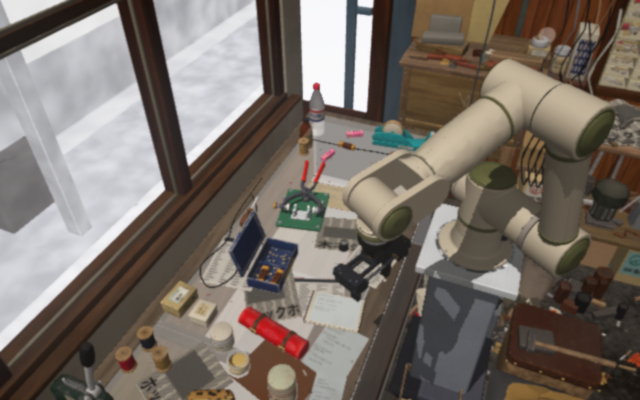

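The scene view shows the pliers on the green plate at (320,190), with the red handles pointing to (355,220). The tin is at (275,130) and the red spool at (274,251). A dark-wood bar with brass ends is at (386,307), with pink look-alikes at (384,269) and (408,341). There is also a brown cord grip at (346,145). The bar at (386,307) fits the description because it has dark wood and brass caps. I'll confirm it in an enlarged crop.

```bash
python3 - <<'E'
from h import *
a=cv2.imread('pics/scene.png'); ci=robot.camera_info('scene')
c1=cv2.resize(a[285:330,355:420],None,fx=6,fy=6,interpolation=cv2.INTER_CUBIC)
c2=cv2.resize(a[75:245,240:390],None,fx=3.4,fy=3.4,interpolation=cv2.INTER_CUBIC)
o=np.zeros((580,800,3),np.uint8)
c1=cv2.resize(c1,(290,200)); o[:200,:290]=c1; o[:578,290:800]=c2[:578,:510]
cv2.imwrite('pics/crop.png',o)
for n,u,v,z in [('tog',386,307,.01),('pivot',327,190,.064),('h1',357,235,.045),('h2',375,221,.045),('tin',275,135,.0),('spool',274,260,0),('bottle',455,305,0),('p1',384,270,.0),('p2',408,341,0),('lo',242,184,0),('tan',417,258,0)]: print(n,onz(ci,u,v,z).round(3))
E
```

```text
tog [ 0.555 -0.353  0.01 ]
pivot [ 0.567 -0.007  0.064]
h1 [ 0.577 -0.162  0.045]
h2 [ 0.641 -0.143  0.045]
tin [0.541 0.329 0.   ]
spool [ 0.364 -0.114  0.   ]
bottle [ 0.71  -0.414  0.   ]
p1 [ 0.606 -0.26   0.   ]
p2 [ 0.561 -0.442  0.   ]
lo [0.374 0.172 0.   ]
tan [ 0.7   -0.265  0.   ]
```

View pics/crop.png

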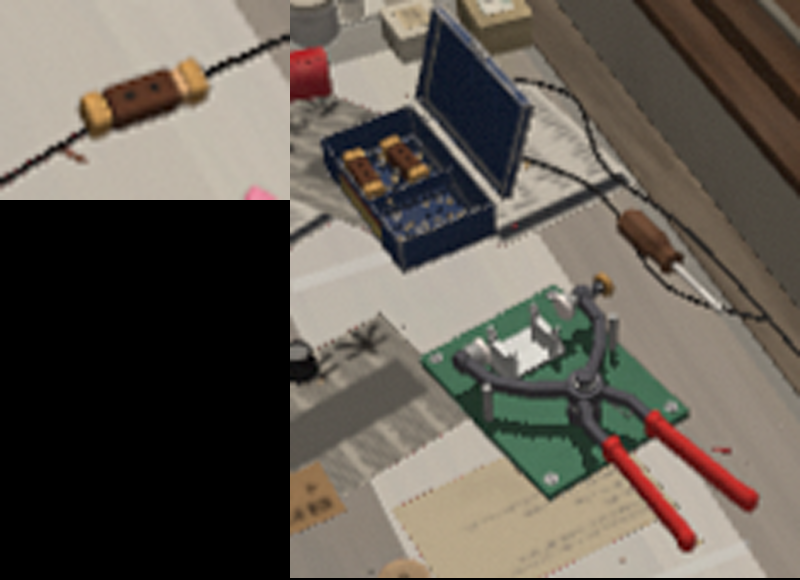

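The crop confirms the toggle at (386,307): dark wood with brass caps, and pale wood showing beside the right-hand cap. In the tin, the finished toggles are in the far compartment and the near one, around (365,140), is empty.

```bash
python3 - <<'E'
from h import *
ci=robot.camera_info('scene')
a=onz(ci,376.7,310.8,.01);b=onz(ci,398,302.9,.01);d=b-a
print(a,b,np.degrees(np.arctan2(d[1],d[0])))
print(totool([.47,.07,.33]), totool([.50,-.33,.25]))
s=robot.get_state();E=np.array(robot.camera_info('wrist')['extrinsics']);c=-E[:3,:3].T@E[:3,3]
print('cam in tool',totool(c),'view dir',-E[2,:3],'right',E[0,:3])
E
```

```text
[ 0.53023871 -0.35203214  0.01      ] [ 0.58605475 -0.35589508  0.01      ] -3.959043600282522
[-406.68854336 -279.08605401  -91.55991109] [-588.61791233 -636.50190728  -11.21308453]
cam in tool [  81.66161979   -0.6977171  -146.03635433] view dir [ 0.28711395 -0.12156259 -0.95015163] right [ 0.38585416  0.92255867 -0.0014361 ]
```

servo_tool --targets '[{"dx":-40,"dy":-28,"dz":-9,"wz":-4},{"dx":-80,"dy":-56,"dz":-18,"wz":-8},{"dx":-120,"dy":-84,"dz":-27,"wz":-12},{"dx":-160,"dy":-112,"dz":-36,"wz":-16},{"dx":-200,"dy":-140,"dz":-45,"wz":-19,"jaw":1}]'

```text
$.targets[0]: bad value
```

```bash
python3 - <<'E'
from h import *
s=robot.get_state();print(s['tool_pos'],s['clock'],s['opening'],totool([.46,.07,.35]));print(R.from_rotvec(s['tool_rot']).as_matrix().round(3))
E
```

```text
[0.20230773 0.48423111 0.23823263] 0.1 0.08796574251254129 [-397.45699691 -282.96363649 -111.55348267]
[[-0.923  0.386 -0.001]
 [ 0.386  0.923 -0.001]
 [ 0.    -0.001 -1.   ]]
```

servo_tool --targets '[{"dx":-40,"dy":-28,"dz":-9,"wx":0,"wy":0,"wz":-4,"jaw":1},{"dx":-80,"dy":-56,"dz":-18,"wx":0,"wy":0,"wz":-8,"jaw":1},{"dx":-120,"dy":-84,"dz":-27,"wx":0,"wy":0,"wz":-12,"jaw":1},{"dx":-160,"dy":-112,"dz":-36,"wx":0,"wy":0,"wz":-16,"jaw":1},{"dx":-200,"dy":-140,"dz":-45,"wx":0,"wy":0,"wz":-19,"jaw":1}]'

```text
clock: 0.6
tool_pos: [0.3334, 0.2764, 0.2839]
tool_rot: [-0.096, -3.14, 0.0]
force: [1.4, -0.5, 0.4]
opening: 0.088
gripper_force: 0.0
```

```bash
python3 - <<'E'
from h import *
s=robot.get_state();print(s['tool_pos'],s['clock'],s['opening'],totool([.46,.07,.35]));print(R.from_rotvec(s['tool_rot']).as_matrix().round(3))
E
```

```text
[0.33342881 0.27635582 0.28394993] 0.6 0.0880022593092185 [-138.93466834 -198.2408787   -66.05537807]
[[-0.998  0.061 -0.   ]
 [ 0.061  0.998 -0.   ]
 [ 0.    -0.    -1.   ]]
```

servo_tool --targets '[{"dx":-28,"dy":-40,"dz":-13,"wx":0,"wy":0,"wz":0,"jaw":1},{"dx":-56,"dy":-80,"dz":-26,"wx":0,"wy":0,"wz":0,"jaw":1},{"dx":-84,"dy":-120,"dz":-39,"wx":0,"wy":0,"wz":0,"jaw":1},{"dx":-110,"dy":-160,"dz":-52,"wx":0,"wy":0,"wz":0,"jaw":1},{"dx":-130,"dy":-185,"dz":-66,"wx":0,"wy":0,"wz":0,"jaw":1}]'

```text
clock: 1.1
tool_pos: [0.4516, 0.0825, 0.3499]
tool_rot: [-0.104, -3.139, 0.0]
force: [-0.0, 0.7, -0.3]
opening: 0.0878
gripper_force: 0.0
```

```bash
python3 - <<'E'
from h import *
import pickle
im,ci=snap('wrist','w1.png'); pickle.dump(ci,open('w1.pkl','wb'))
E
```

```text
(no output)
```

View pics/w1.png

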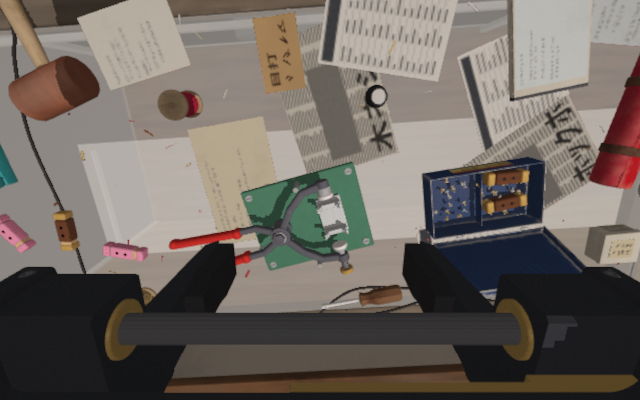

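The wrist view shows the pivot at (280,236), plate corners at (243,192), (350,163), (372,241) and (268,270), the white rest at (331,212), and the handles running left to (172,244). The tin is at (425-545,160-235), with its empty compartment on the left at (450,198). The toggle is at (65,230), vertical in the image.

```bash
python3 - <<'E'
from h import *
import pickle
ci=pickle.load(open('w1.pkl','rb')); im=cv2.imread('pics/w1.png'); hsv=cv2.cvtColor(im,cv2.COLOR_BGR2HSV)
m=cv2.inRange(hsv,(60,80,30),(90,255,200)); m[:150]=0;m[290:]=0;m[:,:220]=0
pts=np.argwhere(m)[:,::-1]
w=np.array([onz(ci,u,v,.012)[:2] for u,v in pts],np.float32)
(c,sz,an)=cv2.minAreaRect(w);print('plate',c,sz,an)
print('corners',[onz(ci,u,v,.012).round(4)[:2].tolist() for u,v in [(243,192),(352,163),(372,241),(268,270)]])
print('pivot',onz(ci,280,236,.064),'rest ctr',onz(ci,331,212,.045))
print('tin rim',[onz(ci,u,v,.042).round(4)[:2].tolist() for u,v in [(423,171),(543,159),(544,224),(427,235)]],'part',onz(ci,480,198,.022), 'empty',onz(ci,452,200,.002))
print('tog',[onz(ci,u,v,.01).round(4)[:2].tolist() for u,v in [(65,213),(65,247)]])
print('spool',onz(ci,183,104,.06),'loupe',onz(ci,376,96,.027))
E
```

```text
plate (0.5623915195465088, 0.0569901317358017) (0.14732973277568817, 0.18576352298259735) 12.05176830291748
corners [[0.5095, -0.0451], [0.4736, 0.1323], [0.6106, 0.1617], [0.6548, -0.0215]]
pivot [0.56723341 0.01511731 0.064     ] rest ctr [0.54087139 0.09443316 0.045     ]
tin rim [[0.4862, 0.2342], [0.4798, 0.4089], [0.5842, 0.4264], [0.591, 0.2443]] part [0.54155528 0.33275316 0.022     ] empty [0.54923586 0.29699227 0.002     ]
tog [[0.5266, -0.3455], [0.588, -0.3655]]
spool [ 0.36849873 -0.09439212  0.06      ] loupe [0.37587419 0.16824599 0.027     ]
```

```bash
python3 - <<'E'
from h import *
import pickle
ci=pickle.load(open('w1.pkl','rb')); cs=robot.camera_info('scene'); print({k:v for k,v in ci.items() if k!='extrinsics'})
a=cv2.imread('pics/scene.png'); hsv=cv2.cvtColor(a,cv2.COLOR_BGR2HSV)
m=cv2.inRange(hsv,(60,80,30),(90,255,200)); m[:150]=0;m[230:]=0;m[:,:270]=0;m[:,365:]=0
w=np.array([onz(cs,u,v,.012)[:2] for v,u in np.argwhere(m)],np.float32);print('scene plate',cv2.minAreaRect(w))
for p in [[.567,.015,.064],[.567,-.007,.064],[.541,.094,.045]]: print(p,proj(cs,p),proj(ci,p))
# triangulate
def tri(u1,u2):
    o1,d1=ray(ci,*u1);o2,d2=ray(cs,*u2);A=np.c_[d1,-d2];t=np.linalg.lstsq(A,o2-o1,rcond=None)[0]
    return o1+d1*t[0],o2+d2*t[1]
print(tri((280,236),(327,188)))
E
```

```text
{'fx': 313.16849630252847, 'fy': 313.16849630252847, 'cx': 318.9156356126746, 'cy': 198.15943541004017}
scene plate ((0.5626419186592102, 0.052861154079437256), (0.14825494587421417, 0.18827414512634277), 11.956184387207031)
[0.567, 0.015, 0.064] (np.float64(323.6514255886063), np.float64(184.6014489689619)) (np.float64(279.9065129837878), np.float64(235.8640237404421))
[0.567, -0.007, 0.064] (np.float64(327.11403779198395), np.float64(190.05643033194545)) (np.float64(265.43305297035374), np.float64(236.74389388026307))
[0.541, 0.094, 0.045] (np.float64(303.7032438216832), np.float64(173.28451306877494)) (np.float64(330.7232606204434), np.float64(212.0956612758913))
(array([0.57487385, 0.01231641, 0.04726876]), array([0.57618153, 0.0124147 , 0.04784947]))
```

servo_tool --targets '[{"dx":0,"dy":-50,"dz":0,"wx":0,"wy":0,"wz":0,"jaw":1},{"dx":0,"dy":-99,"dz":5,"wx":0,"wy":0,"wz":0,"jaw":1},{"dx":0,"dy":-148,"dz":15,"wx":0,"wy":0,"wz":0,"jaw":1},{"dx":-5,"dy":-195,"dz":30,"wx":0,"wy":0,"wz":0,"jaw":1},{"dx":-10,"dy":-240,"dz":50,"wx":0,"wy":0,"wz":0,"jaw":1}]'

```text
clock: 1.65
tool_pos: [0.4451, -0.157, 0.2996]
tool_rot: [0.101, 3.139, -0.001]
force: [1.7, 0.5, -0.7]
opening: 0.0879
gripper_force: 0.0
```

servo_tool --targets '[{"dx":0,"dy":-44,"dz":20,"wx":0,"wy":0,"wz":0,"jaw":1},{"dx":-5,"dy":-88,"dz":40,"wx":0,"wy":0,"wz":0,"jaw":1},{"dx":-10,"dy":-132,"dz":60,"wx":0,"wy":0,"wz":0,"jaw":1},{"dx":-20,"dy":-176,"dz":80,"wx":0,"wy":0,"wz":0,"jaw":1},{"dx":-25,"dy":-190,"dz":95,"wx":0,"wy":0,"wz":0,"jaw":1}]'

```text
clock: 2.15
tool_pos: [0.4575, -0.3494, 0.2025]
tool_rot: [-0.105, -3.138, -0.001]
force: [0.9, 0.0, 0.1]
opening: 0.0882
gripper_force: 0.0
```

```bash
python3 - <<'E'
from h import *
import pickle
s=robot.get_state();print(s['tool_pos'],np.abs(s['joint_velocities']).max(),s['joints'])
im,ci=snap('wrist','w2.png'); pickle.dump(ci,open('w2.pkl','wb'))
print(proj(ci,[.557,-.354,.01]))
E
```

```text
[ 0.45747907 -0.34937773  0.20246578] 0.3387635565458423 [-8.55460848e-01  4.53384746e-01  1.39252960e+00 -4.52102394e-04
  1.29735841e+00 -2.35897922e+00]
(np.float64(321.027795522517), np.float64(253.75638461143484))
```

View pics/w2.png

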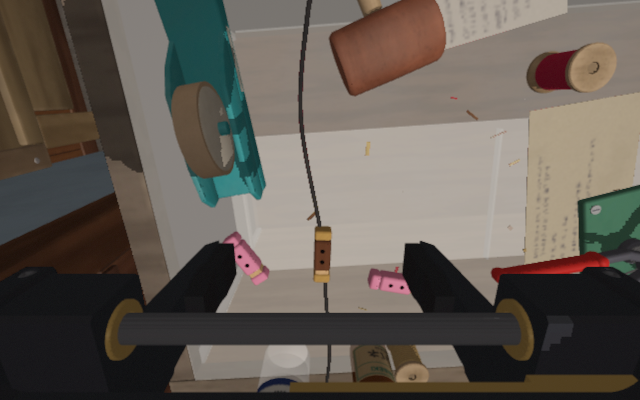

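Toggle is at (322,227–282), the loose cap being the far one. It is flanked by pinks at (247,258) and (390,282), and nothing lies between the fingers' landing spots.

```bash
python3 - <<'E'
from h import *
import pickle
ci=pickle.load(open('w2.pkl','rb')); im=cv2.imread('pics/w2.png'); hsv=cv2.cvtColor(im,cv2.COLOR_BGR2HSV)
m=cv2.inRange(hsv,(3,90,40),(28,255,255)); m[:220]=0;m[292:]=0;m[:,:300]=0;m[:,345:]=0
m=cv2.morphologyEx(m,cv2.MORPH_OPEN,np.ones((3,3)))
n,l,st,ce=cv2.connectedComponentsWithStats(m);print(st[1:],ce[1:])
for v in range(224,288,2): print(v,np.where(m[v])[0][[0,-1]] if m[v].any() else None, im[v,322].tolist(),end=' | ')
# top edges z=.02
ys=[v for v in range(228,280) if m[v].any()]
t=np.array([onz(ci,np.where(m[v])[0][[0,-1]].mean(),v,.02)[:2] for v in ys]); vx,vy,x0,y0=cv2.fitLine(t.astype(np.float32),cv2.DIST_L2,0,.01,.01).ravel();print(np.degrees(np.arctan2(vy,vx)),x0,y0)
for v in (227,230,240,270,282): print(v,onz(ci,322.5,v,.02).round(4))
E
```

```text
[[314 227  17  56 854]] [[321.98360656 254.14168618]]
224 None [159, 167, 175] | 226 None [87, 107, 122] | 228 [315 330] [31, 61, 83] | 230 [315 330] [35, 66, 89] | 232 [315 330] [59, 112, 147] | 234 [315 330] [72, 133, 172] | 236 [315 330] [73, 135, 174] | 238 [315 330] [73, 134, 174] | 240 [315 330] [47, 85, 117] | 242 [315 330] [32, 48, 82] | 244 [315 330] [35, 56, 92] | 246 [315 330] [35, 55, 92] | 248 [315 330] [36, 56, 94] | 250 [315 330] [8, 7, 11] | 252 [315 329] [9, 11, 18] | 254 [315 329] [37, 56, 94] | 256 [315 329] [35, 54, 93] | 258 [315 329] [37, 55, 94] | 260 [314 329] [22, 33, 55] | 262 [314 329] [9, 10, 15] | 264 [314 329] [27, 42, 71] | 266 [314 329] [35, 56, 93] | 268 [314 329] [36, 56, 94] | 270 [314 328] [75, 109, 146] | 272 [314 328] [113, 158, 196] | 274 [314 329] [85, 131, 167] | 276 [314 329] [68, 127, 164] | 278 [314 329] [72, 134, 173] | 280 [314 329] [75, 137, 175] | 282 [320 327] [98, 128, 151] | 284 None [123, 134, 146] | 286 None [123, 134, 146] | -5.3197465 0.5517204 -0.3526154
227 [ 0.5178 -0.3498  0.02  ]
230 [ 0.5215 -0.3501  0.02  ]
240 [ 0.5341 -0.3509  0.02  ]
270 [ 0.5734 -0.3534  0.02  ]
282 [ 0.5898 -0.3544  0.02  ]
```

servo_tool --targets '[{"dx":-25,"dy":1,"dz":40,"wx":0,"wy":0,"wz":1.5,"jaw":0.1},{"dx":-50,"dy":2,"dz":80,"wx":0,"wy":0,"wz":1.5,"jaw":0.1},{"dx":-75,"dy":3,"dz":120,"wx":0,"wy":0,"wz":1.5,"jaw":0.1},{"dx":-96,"dy":3,"dz":150,"wx":0,"wy":0,"wz":1.5,"jaw":0.1},{"dx":-96,"dy":3,"dz":160,"wx":0,"wy":0,"wz":1.5,"jaw":0.1}]'

```text
clock: 2.7
tool_pos: [0.5547, -0.3471, 0.0413]
tool_rot: [-0.138, -3.135, -0.005]
force: [-0.8, 0.5, -0.8]
opening: 0.0505
gripper_force: 0.0
```

```bash
python3 - <<'E'
from h import *
s=robot.get_state();print(s['tool_pos'],s['opening'],totool([.5537,-.3527,.003]))
im,ci=snap('wrist'); print(robot.get_state()['tool_pos'])
hsv=cv2.cvtColor(im,cv2.COLOR_BGR2HSV)
m=cv2.inRange(hsv,(3,90,40),(12,255,140))
p=proj(ci,[.5537,-.3527,.02]);print(p)
u,v=map(int,p);u=min(max(u,80),560); cv2.imwrite('pics/w3.png',cv2.resize(im[max(v-90,0):v+90,u-80:u+80],None,fx=3,fy=3))
E
```

```text
[ 0.55474103 -0.3471369   0.04125213] 0.050541804782672374 [ 0.40776402 -5.75175211 38.23622069]
[ 0.55362424 -0.34743638  0.04143365]
(np.float64(310.27929996127097), np.float64(240.89357278447983))
```

View pics/w3.png

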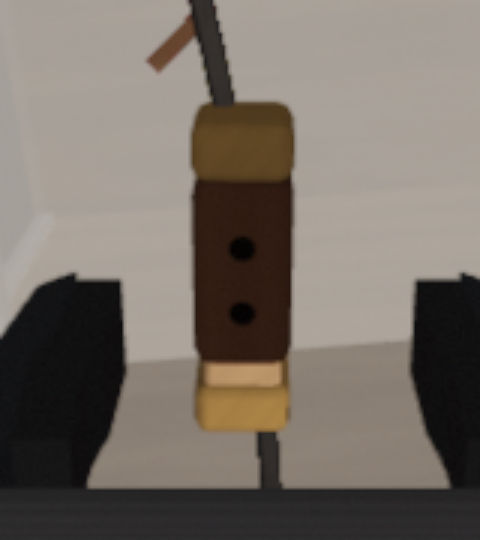

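The crop shows the toggle between the fingertips. The mid-wood is at crop (242,270), which matches my prediction, and the pale wood and proud cap are at the far end.

servo_tool --targets '[{"dx":0,"dy":-5.3,"dz":15,"wx":0,"wy":0,"wz":0,"jaw":0.1},{"dx":0,"dy":-5.3,"dz":30,"wx":0,"wy":0,"wz":0,"jaw":0.1},{"dx":0,"dy":-5.3,"dz":37.5,"wx":0,"wy":0,"wz":0,"jaw":0.1},{"dx":0,"dy":-5.3,"dz":37.5,"wx":0,"wy":0,"wz":0,"jaw":-0.3},{"dx":0,"dy":-5.3,"dz":37.5,"wx":0,"wy":0,"wz":0,"jaw":-0.9}]'

```text
clock: 3.25
tool_pos: [0.5538, -0.3549, 0.0078]
tool_rot: [0.142, 3.138, -0.001]
force: [0.7, -0.1, 1.1]
opening: 0.0346
gripper_force: 0.0
```

servo_tool --targets '[{"dx":0,"dy":0,"dz":0,"wx":0,"wy":0,"wz":0,"jaw":-0.9},{"dx":0,"dy":0,"dz":0,"wx":0,"wy":0,"wz":0,"jaw":-0.9},{"dx":0,"dy":0,"dz":0,"wx":0,"wy":0,"wz":0,"jaw":-0.9}]'

```text
clock: 3.55
tool_pos: [0.554, -0.3547, 0.0079]
tool_rot: [0.142, 3.138, -0.001]
force: [-0.5, 0.9, 3.6]
opening: 0.0194
gripper_force: 30.0
```

servo_tool --targets '[{"dx":0,"dy":0,"dz":-25,"wx":0,"wy":0,"wz":0,"jaw":-0.9},{"dx":5,"dy":10,"dz":-65,"wx":0,"wy":0,"wz":0,"jaw":-0.9},{"dx":15,"dy":45,"dz":-100,"wx":0,"wy":0,"wz":-4,"jaw":-0.9},{"dx":25,"dy":85,"dz":-125,"wx":0,"wy":0,"wz":-8,"jaw":-0.9},{"dx":35,"dy":130,"dz":-145,"wx":0,"wy":0,"wz":-12,"jaw":-0.9}]'

```text
clock: 4.05
tool_pos: [0.5303, -0.2214, 0.1539]
tool_rot: [-0.19, 3.134, -0.002]
force: [0.7, 1.2, -0.4]
opening: 0.0198
gripper_force: 30.0
```

```bash
python3 - <<'E'
from h import *
s=robot.get_state();print(s['tool_pos'],s['opening'],s['gripper_force'],totool([.49,.09,.2]),s['joints']);print(R.from_rotvec(s['tool_rot']).as_matrix().round(3))
E
```

```text
[ 0.53031707 -0.22144422  0.15387054] 0.01978127978781391 29.9993035197258 [  2.42346071 313.96773644 -46.57557742] [-5.99315838e-01  4.95450244e-01  1.46105421e+00 -4.91774394e-05
  1.18300394e+00 -2.29088578e+00]
[[-0.993 -0.12   0.002]
 [-0.12   0.993 -0.001]
 [-0.002 -0.001 -1.   ]]
```

servo_tool --targets '[{"dx":0,"dy":45,"dz":-9,"wx":0,"wy":0,"wz":-2,"jaw":-0.9},{"dx":1,"dy":90,"dz":-18,"wx":0,"wy":0,"wz":-4,"jaw":-0.9},{"dx":2,"dy":135,"dz":-27,"wx":0,"wy":0,"wz":-5,"jaw":-0.9},{"dx":2,"dy":180,"dz":-36,"wx":0,"wy":0,"wz":-5,"jaw":-0.9},{"dx":2,"dy":225,"dz":-45,"wx":0,"wy":0,"wz":-5,"jaw":-0.9}]'

```text
clock: 4.55
tool_pos: [0.5013, 0.0026, 0.1977]
tool_rot: [-0.323, 3.125, -0.0]
force: [0.9, 0.2, -0.1]
opening: 0.0198
gripper_force: 30.0
```

servo_tool --targets '[{"dx":-3,"dy":45,"dz":0,"wx":0,"wy":0,"wz":0,"jaw":-0.9},{"dx":-7,"dy":80,"dz":0,"wx":0,"wy":0,"wz":0,"jaw":-0.9},{"dx":-7,"dy":88,"dz":0,"wx":0,"wy":0,"wz":0,"jaw":-0.9},{"dx":-7,"dy":88,"dz":0,"wx":0,"wy":0,"wz":0,"jaw":-0.9},{"dx":-7,"dy":88,"dz":0,"wx":0,"wy":0,"wz":0,"jaw":-0.9}]'

```text
clock: 5.05
tool_pos: [0.4909, 0.0875, 0.1971]
tool_rot: [0.323, -3.125, 0.001]
force: [-0.5, 0.1, -1.1]
opening: 0.0196
gripper_force: 30.0
```

```bash
python3 - <<'E'
from h import *
import pickle
s=robot.get_state();print(s['tool_pos'],np.abs(s['joint_velocities']).max());print(R.from_rotvec(s['tool_rot']).as_matrix().round(3))
im,ci=snap('wrist','w4.png'); pickle.dump(ci,open('w4.pkl','wb'))
E
```

```text
[0.49094466 0.08754229 0.1970765 ] 0.015721019034426437
[[-0.979 -0.204  0.   ]
 [-0.204  0.979 -0.   ]
 [ 0.    -0.    -1.   ]]
```

View pics/w4.png

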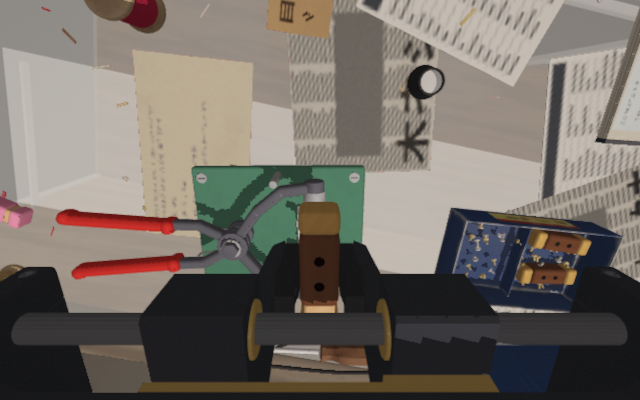

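The arm holds the toggle over the pliers. The plate edges are level in the image, so the yaw is right. The pivot is at (233,246), but the toggle hides the rest, so I'll step aside to see it.

servo_tool --targets '[{"dx":0,"dy":45,"dz":0,"wx":0,"wy":0,"wz":0,"jaw":-0.9},{"dx":0,"dy":90,"dz":0,"wx":0,"wy":0,"wz":0,"jaw":-0.9},{"dx":0,"dy":90,"dz":0,"wx":0,"wy":0,"wz":0,"jaw":-0.9},{"dx":0,"dy":90,"dz":0,"wx":0,"wy":0,"wz":0,"jaw":-0.9}]'

```text
clock: 5.5
tool_pos: [0.4726, 0.1761, 0.197]
tool_rot: [-0.324, 3.125, -0.001]
force: [0.0, -0.2, -0.8]
opening: 0.0197
gripper_force: 30.0
```

```bash
python3 - <<'E'
from h import *
import pickle
s=robot.get_state();print(s['tool_pos'],np.abs(s['joint_velocities']).max())
im,ci=snap('wrist','w5.png'); pickle.dump(ci,open('w5.pkl','wb'))
p=proj(ci,[.554,.093,.045]);print(p)
cv2.imwrite('pics/w5c.png',cv2.resize(im[150:310,110:310],None,fx=3.7,fy=3.7,interpolation=cv2.INTER_CUBIC))
E
```

```text
[0.47256319 0.17606391 0.19703823] 0.03208813545646342
(np.float64(225.9307002018333), np.float64(240.63314158453915))
```

View pics/w5c.png

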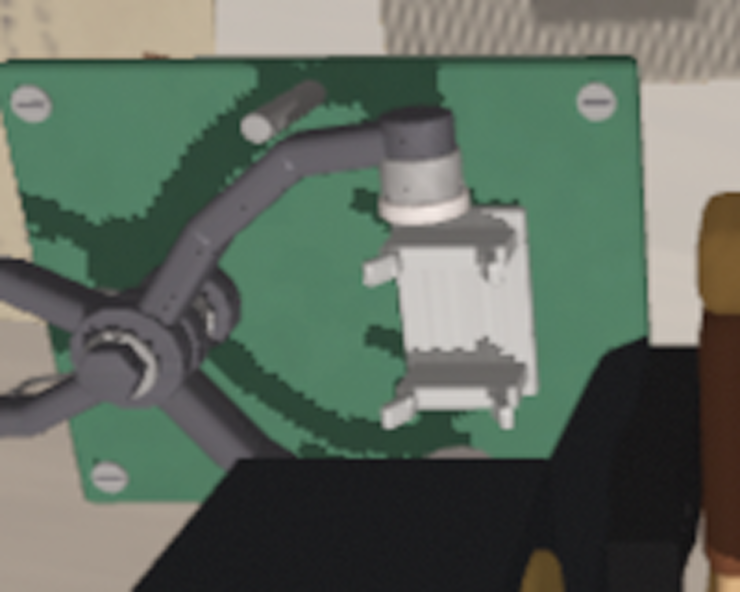

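The crop shows the rest's fork lips at crop (378,268)/(497,265) and (398,412)/(507,413), and the pivot bolt top at (108,368).

```bash
python3 - <<'E'
from h import *
import pickle
ci=pickle.load(open('w5.pkl','rb'))
f=lambda x,y,z: onz(ci,110+x/3.7,150+y/3.7,z)
X=np.array([-.206,.979,0]);Y=np.array([-.979,-.206,0])
piv=f(108,368,.064);print('pivot',piv)
P=[f(378,268,.047),f(497,265,.047),f(398,412,.047),f(507,413,.047)]
for p in P+[f(424,208,.045),f(424,218,.036)]: print(p.round(4),((p-piv)@X).round(4),((p-piv)@Y).round(4))
c=np.mean(P,0);print('rest',c, 'piv+85',piv+.085*X)
# plate via mask
im=cv2.imread('pics/w5.png');hsv=cv2.cvtColor(im,cv2.COLOR_BGR2HSV)
tl,tr=f(5,62,.012),f(637,58,.012);print(tl,tr,np.linalg.norm(tl-tr),np.degrees(np.arctan2(*(tr-tl)[[1,0]])))
i4=pickle.load(open('w4.pkl','rb'));print('w4 pivot',onz(i4,231,245,.064))
E
```

```text
pivot [0.57094686 0.01411655 0.064     ]
[0.5354 0.0773 0.047 ] 0.0692 0.0218
[0.5278 0.1094 0.047 ] 0.1022 0.0227
[0.579  0.0875 0.047 ] 0.0702 -0.023
[0.5729 0.1183 0.047 ] 0.1016 -0.0234
[0.5161 0.0873 0.045 ] 0.083 0.0387
[0.5228 0.0855 0.036 ] 0.0798 0.0325
rest [0.55375704 0.09811997 0.047     ] piv+85 [0.55343686 0.09733155 0.064     ]
[ 0.50971679 -0.04516947  0.012     ] [0.47084006 0.13479183 0.012     ] 0.1841126530728978 102.1901805600424
w4 pivot [0.5657969 0.0140555 0.064    ]
```

```bash
python3 - <<'E'
from h import *
print(totool([.552,.0974,.09]))
E
```

```text
[-61.70454168 -92.57498759 107.06132831]
```

servo_tool --targets '[{"dx":-20,"dy":-30,"dz":15,"wx":0,"wy":0,"wz":0,"jaw":-0.9},{"dx":-40,"dy":-60,"dz":40,"wx":0,"wy":0,"wz":0,"jaw":-0.9},{"dx":-62,"dy":-92.5,"dz":65,"wx":0,"wy":0,"wz":0,"jaw":-0.9},{"dx":-62,"dy":-92.5,"dz":90,"wx":0,"wy":0,"wz":0,"jaw":-0.9},{"dx":-62,"dy":-92.5,"dz":107,"wx":0,"wy":0,"wz":0,"jaw":-0.9}]'

```text
clock: 6.05
tool_pos: [0.5521, 0.0958, 0.088]
tool_rot: [0.317, -3.123, -0.0]
force: [-0.3, -0.4, -0.6]
opening: 0.0197
gripper_force: 30.0
```

servo_tool --targets '[{"dx":0,"dy":0,"dz":0,"wx":0,"wy":0,"wz":0,"jaw":-0.9},{"dx":0,"dy":0,"dz":0,"wx":0,"wy":0,"wz":0,"jaw":-0.9},{"dx":0,"dy":0,"dz":0,"wx":0,"wy":0,"wz":0,"jaw":-0.9}]'

```text
clock: 6.35
tool_pos: [0.5526, 0.0982, 0.0914]
tool_rot: [-0.322, 3.123, -0.001]
force: [-0.7, 1.1, -0.8]
opening: 0.0199
gripper_force: 30.0
```

```bash
python3 - <<'E'
from h import *
print(totool([.552,.0974,.043]))
im,ci=snap('wrist','w6.png')
cv2.imwrite('pics/w6c.png',cv2.resize(im[130:330,220:420],None,fx=2.9,fy=2.9,interpolation=cv2.INTER_CUBIC))
E
```

```text
[ 0.88350942 -0.66815937 48.4002595 ]
```

View pics/w6c.png

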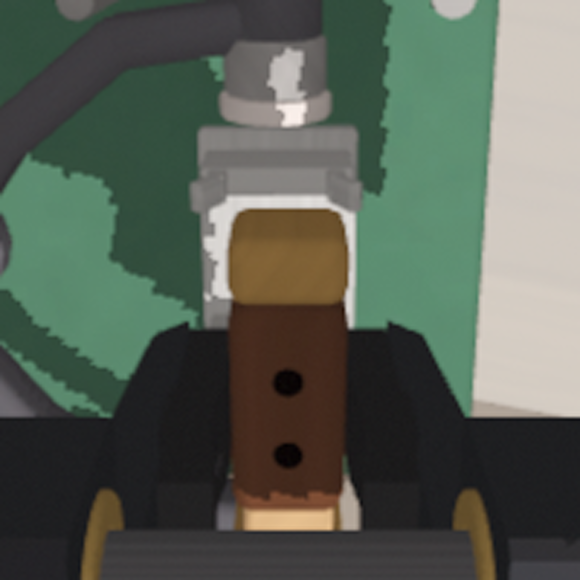

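The toggle is on the camera axis at crop column 288, while the forks and die sit at about 276. That puts the rest about 2.3 mm toward the pivot, so I'll correct that and descend.

servo_tool --targets '[{"dx":0,"dy":-2.3,"dz":8,"wx":0,"wy":0,"wz":0,"jaw":-0.9},{"dx":0,"dy":-2.3,"dz":18,"wx":0,"wy":0,"wz":0,"jaw":-0.9},{"dx":0,"dy":-2.3,"dz":28,"wx":0,"wy":0,"wz":0,"jaw":-0.9},{"dx":0,"dy":-2.3,"dz":36,"wx":0,"wy":0,"wz":0,"jaw":-0.9},{"dx":0,"dy":-2.3,"dz":36,"wx":0,"wy":0,"wz":0,"jaw":-0.9}]'

```text
clock: 6.9
tool_pos: [0.5516, 0.0966, 0.0526]
tool_rot: [0.323, -3.122, -0.001]
force: [-0.0, -0.1, -1.2]
opening: 0.0197
gripper_force: 30.0
```

servo_tool --targets '[{"dx":0,"dy":0,"dz":2,"wx":0,"wy":0,"wz":0,"jaw":-0.9},{"dx":0,"dy":0,"dz":4,"wx":0,"wy":0,"wz":0,"jaw":-0.9},{"dx":0,"dy":0,"dz":6,"wx":0,"wy":0,"wz":0,"jaw":-0.9},{"dx":0,"dy":0,"dz":8,"wx":0,"wy":0,"wz":0,"jaw":-0.9},{"dx":0,"dy":0,"dz":8,"wx":0,"wy":0,"wz":0,"jaw":-0.9}]'

```text
clock: 7.4
tool_pos: [0.5523, 0.0965, 0.0459]
tool_rot: [0.323, -3.125, -0.0]
force: [-0.5, -0.5, -1.3]
opening: 0.0197
gripper_force: 30.0
```

servo_tool --targets '[{"dx":0,"dy":0,"dz":1,"wx":0,"wy":0,"wz":0,"jaw":-0.9},{"dx":0,"dy":0,"dz":2,"wx":0,"wy":0,"wz":0,"jaw":-0.9},{"dx":0,"dy":0,"dz":2.5,"wx":0,"wy":0,"wz":0,"jaw":-0.9},{"dx":0,"dy":0,"dz":2.5,"wx":0,"wy":0,"wz":0,"jaw":-0.9}]'

```text
clock: 7.8
tool_pos: [0.5524, 0.0965, 0.0436]
tool_rot: [0.323, -3.125, -0.0]
force: [-0.1, -0.2, -0.0]
opening: 0.0199
gripper_force: 30.0
```

servo_tool --targets '[{"dx":0,"dy":0,"dz":0.7,"wx":0,"wy":0,"wz":0,"jaw":-0.9},{"dx":0,"dy":0,"dz":1.4,"wx":0,"wy":0,"wz":0,"jaw":-0.9},{"dx":0,"dy":0,"dz":1.4,"wx":0,"wy":0,"wz":0,"jaw":-0.9}]'

```text
clock: 8.1
tool_pos: [0.5525, 0.0965, 0.0428]
tool_rot: [-0.324, 3.125, -0.0]
force: [-2.7, -0.4, 4.9]
opening: 0.0196
gripper_force: 30.0
```

servo_tool --targets '[{"dx":0,"dy":0,"dz":-0.5,"wx":0,"wy":0,"wz":0,"jaw":-0.5},{"dx":0,"dy":0,"dz":-0.5,"wx":0,"wy":0,"wz":0,"jaw":-0.4},{"dx":0,"dy":0,"dz":-0.5,"wx":0,"wy":0,"wz":0,"jaw":-0.3},{"dx":0,"dy":0,"dz":-0.5,"wx":0,"wy":0,"wz":0,"jaw":-0.25},{"dx":0,"dy":0,"dz":-0.5,"wx":0,"wy":0,"wz":0,"jaw":-0.25}]'

```text
clock: 8.6
tool_pos: [0.5523, 0.0965, 0.0426]
tool_rot: [0.323, -3.125, -0.0]
force: [0.4, -0.3, -0.0]
opening: 0.0331
gripper_force: 0.0
```

servo_tool --targets '[{"dx":0,"dy":0,"dz":-10,"wx":0,"wy":0,"wz":0,"jaw":-0.25},{"dx":0,"dy":0,"dz":-25,"wx":0,"wy":0,"wz":0,"jaw":-0.2},{"dx":0,"dy":0,"dz":-50,"wx":0,"wy":0,"wz":0,"jaw":-0.2},{"dx":30,"dy":0,"dz":-80,"wx":0,"wy":0,"wz":0,"jaw":1},{"dx":60,"dy":-20,"dz":-110,"wx":0,"wy":0,"wz":0,"jaw":1}]'

```text
clock: 9.1
tool_pos: [0.4967, 0.0655, 0.1541]
tool_rot: [-0.327, 3.124, 0.0]
force: [0.4, -0.6, 0.7]
opening: 0.049
gripper_force: 0.0
```

servo_tool --targets '[{"dx":5,"dy":-30,"dz":-20,"wx":0,"wy":0,"wz":0,"jaw":1},{"dx":5,"dy":-60,"dz":-40,"wx":0,"wy":0,"wz":0,"jaw":1},{"dx":5,"dy":-60,"dz":-40,"wx":0,"wy":0,"wz":0,"jaw":1}]'

```text
clock: 9.4
tool_pos: [0.5066, 0.0022, 0.196]
tool_rot: [-0.318, 3.12, -0.004]
force: [-0.6, 0.6, -0.1]
opening: 0.073
gripper_force: 0.0
```

```bash
python3 - <<'E'
from h import *
import pickle
s=robot.get_state();print(s['tool_pos'],np.abs(s['joint_velocities']).max(),s['joints'],s['force'])
im,ci=snap('wrist','w7.png'); pickle.dump(ci,open('w7.pkl','wb'))
E
```

```text
[0.50659496 0.00215355 0.19600029] 0.06769366973022893 [-2.27113491e-01  3.07639089e-01  1.62091324e+00 -5.77393398e-04
  1.20689881e+00 -2.00098164e+00] [-0.59353262  0.55191699 -0.12406699]
```

View pics/w7.png

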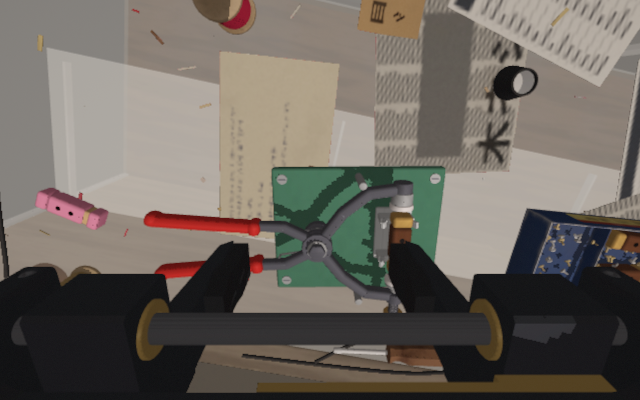

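The toggle lies in both forks at (400,240), let go, with its near cap visible at (401,220). The handles are at (200,223) and (215,268). Now I'll turn the tool a quarter and go over the handles.

servo_tool --targets '[{"dx":-13,"dy":-25,"dz":0,"wx":0,"wy":0,"wz":8,"jaw":1},{"dx":-26,"dy":-50,"dz":0,"wx":0,"wy":0,"wz":16,"jaw":1},{"dx":-39,"dy":-75,"dz":0,"wx":0,"wy":0,"wz":24,"jaw":1},{"dx":-52,"dy":-100,"dz":0,"wx":0,"wy":0,"wz":32,"jaw":1},{"dx":-65,"dy":-126,"dz":0,"wx":0,"wy":0,"wz":40,"jaw":1}]'

```text
clock: 9.95
tool_pos: [0.595, -0.1046, 0.1919]
tool_rot: [-0.771, -3.044, -0.001]
force: [0.2, -0.1, -0.4]
opening: 0.0882
gripper_force: 0.0
```

servo_tool --targets '[{"dx":0,"dy":0,"dz":0,"wx":0,"wy":0,"wz":8,"jaw":1},{"dx":0,"dy":0,"dz":0,"wx":0,"wy":0,"wz":16,"jaw":1},{"dx":0,"dy":0,"dz":0,"wx":0,"wy":0,"wz":24,"jaw":1},{"dx":0,"dy":0,"dz":0,"wx":0,"wy":0,"wz":32,"jaw":1},{"dx":0,"dy":0,"dz":0,"wx":0,"wy":0,"wz":40,"jaw":1}]'

```text
clock: 10.45
tool_pos: [0.5943, -0.1037, 0.1919]
tool_rot: [-1.766, -2.596, 0.0]
force: [-0.1, -0.6, -0.1]
opening: 0.0881
gripper_force: 0.0
```

servo_tool --targets '[{"dx":0,"dy":0,"dz":0,"wx":0,"wy":0,"wz":8,"jaw":1},{"dx":0,"dy":0,"dz":0,"wx":0,"wy":0,"wz":10,"jaw":1},{"dx":0,"dy":0,"dz":0,"wx":0,"wy":0,"wz":10,"jaw":1},{"dx":0,"dy":0,"dz":0,"wx":0,"wy":0,"wz":10,"jaw":1}]'

```text
clock: 10.85
tool_pos: [0.5945, -0.1043, 0.1923]
tool_rot: [-1.978, -2.44, 0.0]
force: [0.2, 0.1, 0.5]
opening: 0.0881
gripper_force: 0.0
```

```bash
python3 - <<'E'
from h import *
import pickle
s=robot.get_state();M=R.from_rotvec(s['tool_rot']).as_matrix();print(s['tool_pos'],s['joints'][5],s['opening'],np.degrees(np.arctan2(M[1,1],M[0,1])),M[:,2])
im,ci=snap('wrist','w8.png'); pickle.dump(ci,open('w8.pkl','wb'))
piv=np.array([.570,.0133,0]);X=np.array([-.206,.979,0]);Y=np.array([-.979,-.206,0])
hm=piv-.125*X;print(proj(ci,[*hm[:2],.055]))
hsv=cv2.cvtColor(im,cv2.COLOR_BGR2HSV)
m=cv2.inRange(hsv,(0,150,60),(8,255,255))|cv2.inRange(hsv,(173,150,60),(180,255,255))
m=cv2.morphologyEx(m,cv2.MORPH_OPEN,np.ones((3,3)))
n,l,st,ce=cv2.connectedComponentsWithStats(m)
for i in range(1,n):
    if st[i,4]<300: continue
    w=np.array([onz(ci,u,v,.05) for v,u in np.argwhere(l==i)])-piv
    a,b=w@X,w@Y; print(st[i],ce[i].round(1),'x range',a.min().round(4),a.max().round(4))
    for c in (-.155,-.14,-.125,-.11,-.095,-.08):
        k=np.abs(a-c)<.002
        if k.sum()>3: print(c,b[k].min().round(4),b[k].max().round(4))
print(totool([*hm[:2],.1]))
E
```

```text
[ 0.59447989 -0.1042974   0.19225812] -0.5759674560785157 0.08808884948460559 11.936665650194355 [-9.22643283e-04  4.41046702e-04 -9.99999477e-01]
(np.float64(320.1971354747532), np.float64(190.9179099688672))
[ 83 119  39  36 870] [104.6 134.9] x range -0.0911 -0.0595
-0.08 0.1822 0.2059
[ 287  119   22  118 1408] [297.8 176. ] x range -0.1742 -0.0594
-0.155 0.0199 0.0299
-0.14 0.0187 0.0285
-0.125 0.0174 0.0271
-0.11 0.0163 0.0258
-0.095 0.0142 0.0254
-0.08 0.013 0.0241
[ 341  119   21  118 1439] [351.2 175.4] x range -0.1741 -0.0594
-0.155 -0.0386 -0.0276
-0.14 -0.037 -0.0262
-0.125 -0.0354 -0.0248
-0.11 -0.0349 -0.0234
-0.095 -0.0333 -0.0221
-0.08 -0.0319 -0.0208
[-4.8238152   0.30446674 92.37600398]
```

servo_tool --targets '[{"dx":-5,"dy":3.5,"dz":40,"wx":0,"wy":0,"wz":0,"jaw":1},{"dx":-5,"dy":3.5,"dz":80,"wx":0,"wy":0,"wz":0,"jaw":1},{"dx":-5,"dy":3.5,"dz":110,"wx":0,"wy":0,"wz":0,"jaw":1},{"dx":-5,"dy":3.5,"dz":110,"wx":0,"wy":0,"wz":0,"jaw":1}]'

```text
clock: 11.3
tool_pos: [0.597, -0.1084, 0.0788]
tool_rot: [-1.975, -2.433, 0.004]
force: [-0.2, 0.1, 0.3]
opening: 0.0883
gripper_force: 0.0
```

```bash
python3 - <<'E'
from h import *
s=robot.get_state();print(s['tool_pos'],s['force'])
im,ci=snap('wrist','w9.png')
piv=np.array([.570,.0133,0]);X=np.array([-.206,.979,0])
hm=piv-.125*X;print('tcp proj',proj(ci,[*s['tool_pos'][:2],.055]),totool([*hm[:2],.027]))
hsv=cv2.cvtColor(im,cv2.COLOR_BGR2HSV)
m=cv2.inRange(hsv,(0,150,60),(8,255,255))|cv2.inRange(hsv,(173,150,60),(180,255,255))
for z in (.055,.045):
  for c in (-.14,-.125,-.11,-.09):
    v=int(round(proj(ci,[*(piv+c*X)[:2],z])[1])); u=np.where(m[min(v,399)])[0]; u=u[(u>200)&(u<440)]
    if len(u): g=np.split(u,np.where(np.diff(u)>5)[0]+1); print(z,c,v,[(int(k[0]),int(k[-1]),totool(onz(ci,k[0],v,z))[1].round(1),totool(onz(ci,k[-1],v,z))[1].round(1)) for k in g if len(k)>3])
E
```

```text
[ 0.59699146 -0.10835031  0.07879129] [-0.15519671  0.12405526  0.32469631]
tcp proj (np.float64(320.51092344911945), np.float64(238.32540226231396)) [ 0.25319737 -2.49963799 54.7133335 ]
0.055 -0.14 261 [(272, 290, np.float64(-30.9), np.float64(-19.8)), (360, 378, np.float64(22.9), np.float64(33.9))]
0.055 -0.125 239 [(273, 291, np.float64(-29.6), np.float64(-18.8)), (359, 377, np.float64(21.7), np.float64(32.4))]
0.055 -0.11 216 [(274, 293, np.float64(-28.3), np.float64(-17.2)), (357, 377, np.float64(20.0), np.float64(31.6))]
0.055 -0.09 182 [(275, 295, np.float64(-26.8), np.float64(-15.6)), (356, 376, np.float64(18.7), np.float64(29.9))]
0.045 -0.14 254 [(273, 290, np.float64(-31.7), np.float64(-20.8)), (359, 378, np.float64(23.5), np.float64(35.7))]
0.045 -0.125 232 [(273, 292, np.float64(-31.0), np.float64(-19.1)), (358, 377, np.float64(22.3), np.float64(34.1))]
0.045 -0.11 210 [(274, 293, np.float64(-29.7), np.float64(-18.1)), (357, 376, np.float64(21.1), np.float64(32.7))]
0.045 -0.09 178 [(275, 295, np.float64(-28.2), np.float64(-16.4)), (355, 375, np.float64(19.2), np.float64(31.0))]
```

servo_tool --targets '[{"dx":0,"dy":1.5,"dz":20,"wx":0,"wy":0,"wz":0,"jaw":1},{"dx":0,"dy":1.5,"dz":40,"wx":0,"wy":0,"wz":0,"jaw":1},{"dx":0,"dy":1.5,"dz":52,"wx":0,"wy":0,"wz":0,"jaw":1},{"dx":0,"dy":1.5,"dz":52,"wx":0,"wy":0,"wz":0,"jaw":0.7},{"dx":0,"dy":1.5,"dz":52,"wx":0,"wy":0,"wz":0,"jaw":0.6}]'

```text
clock: 11.85
tool_pos: [0.6012, -0.1092, 0.0322]
tool_rot: [1.979, 2.437, 0.001]
force: [0.3, -0.9, -0.2]
opening: 0.0743
gripper_force: 0.0
```

servo_tool --targets '[{"dx":0,"dy":0,"dz":0,"wx":0,"wy":0,"wz":0,"jaw":0.55},{"dx":0,"dy":0,"dz":0,"wx":0,"wy":0,"wz":0,"jaw":0.5},{"dx":0,"dy":0,"dz":0,"wx":0,"wy":0,"wz":0,"jaw":0.45},{"dx":0,"dy":0,"dz":0,"wx":0,"wy":0,"wz":0,"jaw":0.4},{"dx":0,"dy":0,"dz":0,"wx":0,"wy":0,"wz":0,"jaw":0.4}]'

```text
clock: 12.35
tool_pos: [0.6007, -0.1091, 0.031]
tool_rot: [1.981, 2.438, 0.0]
force: [0.1, -0.3, 1.3]
opening: 0.062
gripper_force: 0.9
```

servo_tool --targets '[{"dx":0,"dy":0,"dz":0,"wx":0,"wy":0,"wz":0,"jaw":0.36},{"dx":0,"dy":0,"dz":0,"wx":0,"wy":0,"wz":0,"jaw":0.32},{"dx":0,"dy":0,"dz":0,"wx":0,"wy":0,"wz":0,"jaw":0.28},{"dx":0,"dy":0,"dz":0,"wx":0,"wy":0,"wz":0,"jaw":0.24},{"dx":0,"dy":0,"dz":0,"wx":0,"wy":0,"wz":0,"jaw":0.2}]'

```text
clock: 12.85
tool_pos: [0.6005, -0.109, 0.0306]
tool_rot: [-1.981, -2.438, 0.0]
force: [0.1, -2.2, 0.1]
opening: 0.0531
gripper_force: 1.2
```

servo_tool --targets '[{"dx":0,"dy":0,"dz":0,"wx":0,"wy":0,"wz":0,"jaw":0.18},{"dx":0,"dy":0,"dz":0,"wx":0,"wy":0,"wz":0,"jaw":0.16},{"dx":0,"dy":0,"dz":0,"wx":0,"wy":0,"wz":0,"jaw":0.14},{"dx":0,"dy":0,"dz":0,"wx":0,"wy":0,"wz":0,"jaw":0.12},{"dx":0,"dy":0,"dz":0,"wx":0,"wy":0,"wz":0,"jaw":0.1}]'

```text
clock: 13.35
tool_pos: [0.6005, -0.109, 0.0307]
tool_rot: [-1.981, -2.438, 0.0]
force: [0.6, -2.3, -0.5]
opening: 0.0486
gripper_force: 1.4
```

servo_tool --targets '[{"dx":0,"dy":0,"dz":0,"wx":0,"wy":0,"wz":0,"jaw":0.085},{"dx":0,"dy":0,"dz":0,"wx":0,"wy":0,"wz":0,"jaw":0.07},{"dx":0,"dy":0,"dz":0,"wx":0,"wy":0,"wz":0,"jaw":0.055},{"dx":0,"dy":0,"dz":0,"wx":0,"wy":0,"wz":0,"jaw":0.04},{"dx":0,"dy":0,"dz":0,"wx":0,"wy":0,"wz":0,"jaw":0.03}]'

```text
clock: 13.85
tool_pos: [0.6006, -0.1092, 0.0307]
tool_rot: [1.981, 2.438, -0.0]
force: [1.2, -4.9, -1.9]
opening: 0.0454
gripper_force: 16.6
```

servo_tool --targets '[{"dx":0,"dy":0,"dz":0,"wx":0,"wy":0,"wz":0,"jaw":0.023},{"dx":0,"dy":0,"dz":0,"wx":0,"wy":0,"wz":0,"jaw":0.016}]'

```text
clock: 14.05
tool_pos: [0.6006, -0.1093, 0.0307]
tool_rot: [1.981, 2.438, -0.0]
force: [1.9, -5.1, -2.4]
opening: 0.0449
gripper_force: 18.9
```

servo_tool --targets '[{"dx":0,"dy":0,"dz":0,"wx":0,"wy":0,"wz":0,"jaw":0.009},{"dx":0,"dy":0,"dz":0,"wx":0,"wy":0,"wz":0,"jaw":0.003}]'

```text
clock: 14.25
tool_pos: [0.6006, -0.1093, 0.0307]
tool_rot: [1.981, 2.438, -0.0]
force: [0.7, -0.0, 0.0]
opening: 0.044
gripper_force: 1.2
```

The load collapsed from 18.9 to 1.2 N, so the cap has snapped home. I'll ease off now.

servo_tool --targets '[{"dx":0,"dy":0,"dz":0,"wx":0,"wy":0,"wz":0,"jaw":0.05},{"dx":0,"dy":0,"dz":0,"wx":0,"wy":0,"wz":0,"jaw":0.12},{"dx":0,"dy":0,"dz":0,"wx":0,"wy":0,"wz":0,"jaw":0.2},{"dx":0,"dy":0,"dz":0,"wx":0,"wy":0,"wz":0,"jaw":0.3},{"dx":0,"dy":0,"dz":0,"wx":0,"wy":0,"wz":0,"jaw":0.4}]'

```text
clock: 14.75
tool_pos: [0.6004, -0.1086, 0.0306]
tool_rot: [-1.98, -2.438, -0.0]
force: [-0.2, 1.2, 0.2]
opening: 0.0613
gripper_force: 0.7
```

servo_tool --targets '[{"dx":0,"dy":0,"dz":0,"wx":0,"wy":0,"wz":0,"jaw":0.6},{"dx":0,"dy":0,"dz":0,"wx":0,"wy":0,"wz":0,"jaw":0.8},{"dx":0,"dy":0,"dz":0,"wx":0,"wy":0,"wz":0,"jaw":1},{"dx":0,"dy":0,"dz":0,"wx":0,"wy":0,"wz":0,"jaw":1}]'

```text
clock: 15.15
tool_pos: [0.6006, -0.1091, 0.0308]
tool_rot: [1.981, 2.438, -0.0]
force: [-0.3, -0.0, -0.4]
opening: 0.0878
gripper_force: 0.0
```

servo_tool --targets '[{"dx":0,"dy":0,"dz":-30,"wx":0,"wy":0,"wz":0,"jaw":1},{"dx":0,"dy":0,"dz":-75,"wx":0,"wy":0,"wz":0,"jaw":1},{"dx":0,"dy":0,"dz":-120,"wx":0,"wy":0,"wz":-8,"jaw":1},{"dx":0,"dy":0,"dz":-160,"wx":0,"wy":0,"wz":-16,"jaw":1},{"dx":0,"dy":0,"dz":-165,"wx":0,"wy":0,"wz":-24,"jaw":1}]'

```text
clock: 15.65
tool_pos: [0.6021, -0.1096, 0.2014]
tool_rot: [1.418, 2.793, 0.001]
force: [1.1, 0.2, -0.2]
opening: 0.0884
gripper_force: 0.0
```

servo_tool --targets '[{"dx":0,"dy":0,"dz":0,"wx":0,"wy":0,"wz":-8,"jaw":1},{"dx":0,"dy":0,"dz":0,"wx":0,"wy":0,"wz":-16,"jaw":1},{"dx":0,"dy":0,"dz":0,"wx":0,"wy":0,"wz":-24,"jaw":1},{"dx":0,"dy":0,"dz":0,"wx":0,"wy":0,"wz":-32,"jaw":1},{"dx":0,"dy":0,"dz":0,"wx":0,"wy":0,"wz":-40,"jaw":1}]'

```text
clock: 16.15
tool_pos: [0.6005, -0.109, 0.1957]
tool_rot: [-0.379, -3.119, 0.0]
force: [-1.3, 1.4, -0.1]
opening: 0.0882
gripper_force: 0.0
```

servo_tool --targets '[{"dx":0,"dy":0,"dz":0,"wx":0,"wy":0,"wz":-8,"jaw":1},{"dx":0,"dy":0,"dz":0,"wx":0,"wy":0,"wz":-16,"jaw":1},{"dx":0,"dy":0,"dz":0,"wx":0,"wy":0,"wz":-24,"jaw":0.2},{"dx":0,"dy":0,"dz":0,"wx":0,"wy":0,"wz":-26,"jaw":0.2}]'

```text
clock: 16.55
tool_pos: [0.6005, -0.1091, 0.1957]
tool_rot: [0.33, -3.124, 0.0]
force: [0.9, -0.5, 0.2]
opening: 0.0745
gripper_force: 0.0
```

```bash
python3 - <<'E'
from h import *
s=robot.get_state();M=R.from_rotvec(s['tool_rot']).as_matrix();print(s['tool_pos'],s['opening'],s['joints'][5],np.degrees(np.arctan2(M[1,1],M[0,1])),totool([.49,.085,.2]))
E
```

```text
[ 0.60048893 -0.10905344  0.1957124 ] 0.07447360702406691 -2.152829090487553 102.07234503959614 [ 67.4599172  212.86989855  -4.30008539]
```

servo_tool --targets '[{"dx":15,"dy":45,"dz":0,"wx":0,"wy":0,"wz":0,"jaw":0.5},{"dx":30,"dy":90,"dz":0,"wx":0,"wy":0,"wz":0,"jaw":0.5},{"dx":45,"dy":135,"dz":0,"wx":0,"wy":0,"wz":0,"jaw":0.5},{"dx":60,"dy":180,"dz":0,"wx":0,"wy":0,"wz":0,"jaw":0.5},{"dx":67,"dy":213,"dz":0,"wx":0,"wy":0,"wz":0,"jaw":0.5}]'

```text
clock: 17.05
tool_pos: [0.4896, 0.0877, 0.196]
tool_rot: [-0.325, 3.125, 0.0]
force: [1.2, 0.0, 0.8]
opening: 0.0659
gripper_force: 0.0
```

servo_tool --targets '[{"dx":0,"dy":0,"dz":0,"wx":0,"wy":0,"wz":0,"jaw":0.5},{"dx":0,"dy":0,"dz":0,"wx":0,"wy":0,"wz":0,"jaw":0.5}]'

```text
clock: 17.25
tool_pos: [0.4915, 0.0858, 0.196]
tool_rot: [-0.325, 3.124, -0.001]
force: [1.0, -0.3, 1.1]
opening: 0.0664
gripper_force: 0.0
```

```bash
python3 - <<'E'
from h import *
s=robot.get_state();print(s['tool_pos'])
im,ci=snap('wrist','w10.png')
hsv=cv2.cvtColor(im,cv2.COLOR_BGR2HSV)
piv=np.array([.570,.0133,0]);X=np.array([-.206,.979,0]);Y=np.array([-.979,-.206,0]); r=piv+.085*X
p=proj(ci,[*r[:2],.055]);print(p); u0=int(p[0])
for name,lo,hi in (('dark',(0,90,30),(14,255,125)),('brass',(10,100,60),(26,255,255))):
    m=cv2.inRange(hsv,lo,hi); m[:,:u0-25]=0;m[:,u0+25:]=0;m[:int(p[1])-60]=0;m[int(p[1])+70:]=0
    m=cv2.morphologyEx(m,cv2.MORPH_OPEN,np.ones((3,3)));n,l,st,ce=cv2.connectedComponentsWithStats(m)
    for i in range(1,n):
        if st[i,4]>40: x,y,w,h,A=st[i]; print(name,st[i],[((q-r)@X*1e3).round(1).item() for q in (onz(ci,x,y+h/2,.055),onz(ci,x+w,y+h/2,.055))],[((q-r)@Y*1e3).round(1).item() for q in (onz(ci,x+w/2,y,.055),onz(ci,x+w/2,y+h,.055))])
for v in range(195,290,3): print(v,im[v,int(p[0])].tolist(),end=' ')
E
```

```text
[0.49148946 0.085793   0.19598142]
(np.float64(317.37054921282675), np.float64(244.60734172758023))
dark [306 229  20  35 611] [-11.6, 8.8] [17.2, -22.3]
brass [ 305  213   22   62 1023] [-12.5, 9.8] [34.3, -35.3]
195 [160, 163, 168] 198 [164, 166, 171] 201 [166, 169, 173] 204 [160, 163, 169] 207 [208, 214, 224] 210 [191, 196, 206] 213 [46, 71, 91] 216 [35, 67, 91] 219 [58, 108, 142] 222 [81, 148, 188] 225 [84, 151, 191] 228 [70, 127, 165] 231 [33, 50, 84] 234 [40, 60, 101] 237 [40, 61, 103] 240 [30, 44, 72] 243 [24, 32, 53] 246 [40, 62, 102] 249 [39, 61, 103] 252 [26, 40, 68] 255 [13, 14, 19] 258 [41, 62, 103] 261 [41, 62, 103] 264 [66, 99, 138] 267 [72, 132, 171] 270 [80, 146, 186] 273 [79, 144, 183] 276 [105, 108, 116] 279 [105, 109, 116] 282 [152, 157, 167] 285 [209, 214, 225] 288 [160, 163, 167]
```

```bash
python3 - <<'E'
from h import *
print(robot.get_state()['tool_pos'],totool([.5545,.0968,.0425]))
E
```

```text
[0.49175514 0.08517625 0.19582796] [-63.73279381  -1.40888239 153.35461487]
```

servo_tool --targets '[{"dx":-22,"dy":-0.5,"dz":20,"wx":0,"wy":0,"wz":0,"jaw":-0.2},{"dx":-44,"dy":-1,"dz":40,"wx":0,"wy":0,"wz":0,"jaw":-0.2},{"dx":-63,"dy":-1.4,"dz":75,"wx":0,"wy":0,"wz":0,"jaw":-0.2},{"dx":-63,"dy":-1.4,"dz":90,"wx":0,"wy":0,"wz":0,"jaw":-0.2},{"dx":-63,"dy":-1.4,"dz":90,"wx":0,"wy":0,"wz":0,"jaw":-0.2}]'

```text
clock: 17.8
tool_pos: [0.5528, 0.096, 0.1031]
tool_rot: [0.32, -3.12, -0.001]
force: [0.1, -0.3, 0.7]
opening: 0.0355
gripper_force: 0.0
```

```bash
python3 - <<'E'
from h import *
print(robot.get_state()['tool_pos'],robot.get_state()['opening'],totool([.5545,.0968,.0425]))
E
```

```text
[0.55280326 0.09602066 0.10310951] 0.03548712891492273 [-2.10539124  0.3574986  60.60064579]
```

servo_tool --targets '[{"dx":-1,"dy":0.3,"dz":20,"wx":0,"wy":0,"wz":0,"jaw":-0.2},{"dx":-1,"dy":0.3,"dz":40,"wx":0,"wy":0,"wz":0,"jaw":-0.2},{"dx":-1,"dy":0.3,"dz":54,"wx":0,"wy":0,"wz":0,"jaw":-0.2},{"dx":-1,"dy":0.3,"dz":61,"wx":0,"wy":0,"wz":0,"jaw":-0.2},{"dx":-1,"dy":0.3,"dz":61,"wx":0,"wy":0,"wz":0,"jaw":-0.2}]'

```text
clock: 18.3
tool_pos: [0.5542, 0.0975, 0.0446]
tool_rot: [0.323, -3.124, -0.0]
force: [0.4, -0.3, -0.1]
opening: 0.0351
gripper_force: 0.0
```

servo_tool --targets '[{"dx":0,"dy":0,"dz":0,"wx":0,"wy":0,"wz":0,"jaw":-0.4},{"dx":0,"dy":0,"dz":0,"wx":0,"wy":0,"wz":0,"jaw":-0.5},{"dx":0,"dy":0,"dz":0,"wx":0,"wy":0,"wz":0,"jaw":-0.9},{"dx":0,"dy":0,"dz":0,"wx":0,"wy":0,"wz":0,"jaw":-0.9},{"dx":0,"dy":0,"dz":0,"wx":0,"wy":0,"wz":0,"jaw":-0.9}]'

```text
clock: 18.8
tool_pos: [0.5547, 0.0976, 0.0455]
tool_rot: [-0.324, 3.123, -0.001]
force: [-0.9, -1.4, 6.4]
opening: 0.0198
gripper_force: 30.0
```

servo_tool --targets '[{"dx":0,"dy":0,"dz":-15,"wx":0,"wy":0,"wz":0,"jaw":-0.9},{"dx":0,"dy":0,"dz":-50,"wx":0,"wy":0,"wz":0,"jaw":-0.9},{"dx":10,"dy":5,"dz":-95,"wx":0,"wy":0,"wz":0,"jaw":-0.9},{"dx":25,"dy":35,"dz":-130,"wx":0,"wy":0,"wz":2,"jaw":-0.9},{"dx":40,"dy":75,"dz":-155,"wx":0,"wy":0,"wz":4,"jaw":-0.9}]'

```text
clock: 19.3
tool_pos: [0.4995, 0.163, 0.202]
tool_rot: [-0.208, 3.132, 0.0]
force: [0.0, 0.9, -0.6]
opening: 0.0195
gripper_force: 30.0
```

servo_tool --targets '[{"dx":8,"dy":45,"dz":0,"wx":0,"wy":0,"wz":0,"jaw":-0.9},{"dx":18,"dy":90,"dz":0,"wx":0,"wy":0,"wz":0,"jaw":-0.9},{"dx":18,"dy":115,"dz":0,"wx":0,"wy":0,"wz":0,"jaw":-0.9},{"dx":18,"dy":115,"dz":0,"wx":0,"wy":0,"wz":0,"jaw":-0.9},{"dx":18,"dy":115,"dz":0,"wx":0,"wy":0,"wz":0,"jaw":-0.9}]'

```text
clock: 19.8
tool_pos: [0.466, 0.2745, 0.1995]
tool_rot: [0.216, -3.134, 0.0]
force: [0.3, 0.0, -1.1]
opening: 0.0191
gripper_force: 30.0
```

```bash
python3 - <<'E'
from h import *
import pickle
s=robot.get_state();M=R.from_rotvec(s['tool_rot']).as_matrix();print(s['tool_pos'],s['opening'],s['gripper_force'],np.degrees(np.arctan2(M[1,1],M[0,1])))
im,ci=snap('wrist','w11.png'); pickle.dump(ci,open('w11.pkl','wb'))
hsv=cv2.cvtColor(im,cv2.COLOR_BGR2HSV)
m=cv2.inRange(hsv,(105,80,20),(130,255,255)); m=cv2.morphologyEx(m,cv2.MORPH_CLOSE,np.ones((5,5)))
print(proj(ci,[.538,.287,.042]),proj(ci,[.5385,.239,.042]))
cs,_=cv2.findContours(m,cv2.RETR_EXTERNAL,cv2.CHAIN_APPROX_NONE)
for c in cs:
    if cv2.contourArea(c)>1500: print(cv2.boundingRect(c), cv2.approxPolyDP(c,6,True)[:,0].tolist())
for v in (190,215,235): print(v,[(u,int(hsv[v,u,0]),int(hsv[v,u,2])) for u in range(215,520,5)])
E
```

```text
[0.46596506 0.27446612 0.19947195] 0.019118044083293862 29.99673843383789 97.87721172094227
(np.float64(321.79085886547637), np.float64(247.1805312100102)) (np.float64(277.27032495932644), np.float64(242.05809978817473))
(281, 345, 89, 36) [[283, 347], [281, 380], [369, 380], [362, 345]]
(339, 202, 108, 72) [[340, 209], [347, 219], [341, 243], [361, 243], [363, 231], [367, 247], [380, 246], [381, 238], [388, 246], [409, 240], [428, 253], [427, 267], [399, 273], [437, 273], [446, 214], [434, 203], [405, 202], [407, 211]]
190 [(215, 16, 192), (220, 15, 192), (225, 15, 192), (230, 17, 192), (235, 15, 192), (240, 15, 192), (245, 17, 192), (250, 15, 192), (255, 16, 192), (260, 16, 192), (265, 14, 193), (270, 16, 192), (275, 16, 192), (280, 15, 192), (285, 16, 191), (290, 15, 191), (295, 15, 191), (300, 16, 190), (305, 17, 190), (310, 15, 190), (315, 15, 190), (320, 15, 190), (325, 15, 190), (330, 15, 191), (335, 14, 191), (340, 15, 192), (345, 15, 192), (350, 15, 192), (355, 16, 191), (360, 16, 191), (365, 16, 164), (370, 16, 159), (375, 17, 166), (380, 16, 148), (385, 17, 150), (390, 17,
[... 1645 characters left out ...]
113, 102), (300, 7, 50), (305, 9, 55), (310, 11, 55), (315, 10, 55), (320, 10, 54), (325, 9, 54), (330, 10, 53), (335, 11, 50), (340, 112, 107), (345, 112, 105), (350, 112, 105), (355, 115, 60), (360, 113, 52), (365, 13, 168), (370, 112, 107), (375, 112, 101), (380, 112, 59), (385, 113, 109), (390, 112, 108), (395, 115, 110), (400, 16, 145), (405, 158, 85), (410, 1, 95), (415, 8, 98), (420, 18, 168), (425, 19, 197), (430, 130, 116), (435, 110, 45), (440, 111, 47), (445, 0, 81), (450, 16, 106), (455, 16, 106), (460, 16, 107), (465, 17, 139), (470, 17, 156), (475, 16, 160), (480, 17, 153), (485, 17, 152), (490, 17, 149), (495, 16, 96), (500, 15, 91), (505, 11, 57), (510, 16, 83), (515, 4, 98)]
```

```bash
python3 - <<'E'
from h import *
import pickle
ci=pickle.load(open('w11.pkl','rb'));im=cv2.imread('pics/w11.png')
L=onz(ci,289,235,.042);Rr=onz(ci,448,235,.042);print(L,Rr,np.linalg.norm(L-Rr),np.degrees(np.arctan2(*(Rr-L)[[1,0]])))
print('part',onz(ci,355,235,.022),onz(ci,362,235,.022))
for v in (212,220,250,262):
    b=cv2.inRange(cv2.cvtColor(im,cv2.COLOR_BGR2HSV),(105,80,20),(130,255,255))[v]; u=np.where(b)[0];u=u[(u>270)&(u<470)];print(v,u[0],u[-1],onz(ci,u[0],v,.042)[:2].round(4),onz(ci,u[-1],v,.042)[:2].round(4))
for u in (292,350,430): print(u,[(v,im[v,u].tolist()) for v in range(194,236,2)])
for v in (200,204,208,212,216): print(v,onz(ci,345,v,0)[:2].round(4),onz(ci,345,v,.042)[:2].round(4))
E
```

```text
[0.52856775 0.250538   0.042     ] [0.50548389 0.41761416 0.042     ] 0.16866330044802302 97.86639639910774
part [0.52781723 0.3236561  0.022     ] [0.52673397 0.33149649 0.022     ]
212 290 444 [0.5025 0.2488] [0.4807 0.4066]
220 289 445 [0.5115 0.2487] [0.4892 0.41  ]
250 423 441 [0.5264 0.3956] [0.5237 0.4148]
262 427 439 [0.5401 0.4034] [0.5383 0.4164]
292 [(194, [175, 184, 192]), (196, [167, 176, 183]), (198, [56, 44, 40]), (200, [50, 35, 29]), (202, [56, 47, 44]), (204, [55, 42, 38]), (206, [53, 38, 32]), (208, [53, 34, 27]), (210, [99, 84, 82]), (212, [95, 74, 67]), (214, [98, 78, 72]), (216, [105, 86, 82]), (218, [119, 106, 104]), (220, [127, 119, 121]), (222, [127, 120, 122]), (224, [125, 117, 120]), (226, [120, 106, 104]), (228, [117, 100, 96]), (230, [118, 102, 100]), (232, [120, 106, 103]), (234, [111, 91, 86])]
350 [(194, [175, 183, 190]), (196, [151, 159, 168]), (198, [128, 138, 147]), (200, [54, 53, 53]), (202, [49, 87, 98]), (204, [40, 67, 75]), (206, [39, 66, 89]), (208, [31, 26, 59]), (210, [53, 33, 25]), (212, [108, 98, 97]), (214, [104, 80, 71]), (216, [105, 78, 6
[... 151 characters left out ...]
, 69]), (232, [106, 79, 69]), (234, [104, 77, 68])]
430 [(194, [96, 102, 109]), (196, [94, 101, 107]), (198, [94, 100, 107]), (200, [95, 102, 108]), (202, [85, 90, 94]), (204, [47, 29, 21]), (206, [47, 29, 22]), (208, [48, 29, 22]), (210, [51, 31, 24]), (212, [50, 31, 22]), (214, [73, 51, 43]), (216, [81, 63, 58]), (218, [60, 43, 35]), (220, [60, 44, 37]), (222, [85, 86, 102]), (224, [87, 120, 151]), (226, [71, 100, 130]), (228, [109, 95, 95]), (230, [118, 107, 107]), (232, [129, 120, 120]), (234, [120, 113, 114])]
200 [0.4952 0.3086] [0.4818 0.303 ]
204 [0.5001 0.3094] [0.4861 0.3037]
208 [0.505  0.3102] [0.4904 0.3044]
212 [0.5099 0.311 ] [0.4947 0.3052]
216 [0.5149 0.3118] [0.4991 0.3059]
```

```bash
python3 - <<'E'
from h import *
print(totool([.543,.297,.08]))
E
```

```text
[-79.23498879  12.49696635 119.44916417]
```

servo_tool --targets '[{"dx":-20,"dy":4,"dz":20,"wx":0,"wy":0,"wz":0,"jaw":-0.9},{"dx":-40,"dy":8,"dz":45,"wx":0,"wy":0,"wz":0,"jaw":-0.9},{"dx":-60,"dy":12.5,"dz":75,"wx":0,"wy":0,"wz":0,"jaw":-0.9},{"dx":-79,"dy":12.5,"dz":105,"wx":0,"wy":0,"wz":0,"jaw":-0.9},{"dx":-79,"dy":12.5,"dz":119,"wx":0,"wy":0,"wz":0,"jaw":-0.9}]'

```text
clock: 20.35
tool_pos: [0.5436, 0.2959, 0.0777]
tool_rot: [0.21, -3.132, 0.001]
force: [0.1, -1.4, -1.2]
opening: 0.0192
gripper_force: 30.0
```

servo_tool --targets '[{"dx":0,"dy":0,"dz":10,"wx":0,"wy":0,"wz":0,"jaw":-0.9},{"dx":0,"dy":0,"dz":25,"wx":0,"wy":0,"wz":0,"jaw":-0.9},{"dx":0,"dy":0,"dz":40,"wx":0,"wy":0,"wz":0,"jaw":-0.9},{"dx":0,"dy":0,"dz":52,"wx":0,"wy":0,"wz":0,"jaw":-0.9},{"dx":0,"dy":0,"dz":58,"wx":0,"wy":0,"wz":0,"jaw":-0.9}]'

```text
clock: 20.85
tool_pos: [0.5422, 0.2975, 0.0216]
tool_rot: [0.214, -3.133, 0.0]
force: [0.3, -0.7, -0.2]
opening: 0.0194
gripper_force: 30.0
```

servo_tool --targets '[{"dx":0,"dy":0,"dz":0,"wx":0,"wy":0,"wz":0,"jaw":-0.9},{"dx":0,"dy":0,"dz":0,"wx":0,"wy":0,"wz":0,"jaw":-0.9}]'

```text
clock: 21.05
tool_pos: [0.543, 0.2978, 0.0232]
tool_rot: [-0.214, 3.133, 0.0]
force: [0.7, -0.5, -1.3]
opening: 0.0195
gripper_force: 30.0
```

servo_tool --targets '[{"dx":0,"dy":0,"dz":3,"wx":0,"wy":0,"wz":0,"jaw":-0.9},{"dx":0,"dy":0,"dz":6,"wx":0,"wy":0,"wz":0,"jaw":-0.9},{"dx":0,"dy":0,"dz":8.5,"wx":0,"wy":0,"wz":0,"jaw":-0.9},{"dx":0,"dy":0,"dz":9.5,"wx":0,"wy":0,"wz":0,"jaw":-0.9},{"dx":0,"dy":0,"dz":9.5,"wx":0,"wy":0,"wz":0,"jaw":-0.9}]'

```text
clock: 21.55
tool_pos: [0.5427, 0.2976, 0.013]
tool_rot: [0.214, -3.134, 0.0]
force: [0.8, 0.2, -0.4]
opening: 0.0197
gripper_force: 30.0
```

servo_tool --targets '[{"dx":0,"dy":0,"dz":0.7,"wx":0,"wy":0,"wz":0,"jaw":-0.9},{"dx":0,"dy":0,"dz":1.4,"wx":0,"wy":0,"wz":0,"jaw":-0.9},{"dx":0,"dy":0,"dz":1.4,"wx":0,"wy":0,"wz":0,"jaw":-0.9}]'

```text
clock: 21.85
tool_pos: [0.5428, 0.2977, 0.0123]
tool_rot: [-0.214, 3.134, 0.0]
force: [-2.0, -1.1, 4.4]
opening: 0.0196
gripper_force: 30.0
```

Floor contact at 4.4 N. I'll release and withdraw.

servo_tool --targets '[{"dx":0,"dy":0,"dz":-0.5,"wx":0,"wy":0,"wz":0,"jaw":-0.5},{"dx":0,"dy":0,"dz":-0.5,"wx":0,"wy":0,"wz":0,"jaw":-0.45},{"dx":0,"dy":0,"dz":-0.5,"wx":0,"wy":0,"wz":0,"jaw":-0.4},{"dx":0,"dy":0,"dz":-0.5,"wx":0,"wy":0,"wz":0,"jaw":-0.35},{"dx":0,"dy":0,"dz":-0.5,"wx":0,"wy":0,"wz":0,"jaw":-0.35}]'

```text
clock: 22.35
tool_pos: [0.5427, 0.2976, 0.0123]
tool_rot: [0.214, -3.134, 0.0]
force: [0.7, 0.3, 0.6]
opening: 0.0287
gripper_force: 0.0
```

servo_tool --targets '[{"dx":0,"dy":0,"dz":-10,"wx":0,"wy":0,"wz":0,"jaw":-0.35},{"dx":0,"dy":0,"dz":-30,"wx":0,"wy":0,"wz":0,"jaw":-0.35},{"dx":0,"dy":0,"dz":-70,"wx":0,"wy":0,"wz":0,"jaw":-0.35},{"dx":20,"dy":0,"dz":-115,"wx":0,"wy":0,"wz":0,"jaw":0.5},{"dx":50,"dy":0,"dz":-150,"wx":0,"wy":0,"wz":0,"jaw":0.5}]'

```text
clock: 22.85
tool_pos: [0.4936, 0.2907, 0.1654]
tool_rot: [-0.213, 3.131, 0.001]
force: [0.9, 0.2, 1.0]
opening: 0.0427
gripper_force: 0.0
```

servo_tool --targets '[{"dx":30,"dy":0,"dz":-35,"wx":0,"wy":0,"wz":0,"jaw":0.5},{"dx":30,"dy":0,"dz":-35,"wx":0,"wy":0,"wz":0,"jaw":0.5},{"dx":30,"dy":0,"dz":-35,"wx":0,"wy":0,"wz":0,"jaw":0.5}]'

```text
clock: 23.15
tool_pos: [0.4635, 0.2868, 0.1984]
tool_rot: [-0.215, 3.132, 0.001]
force: [-0.4, -1.1, -1.1]
opening: 0.0648
gripper_force: 0.0
```

```bash
python3 - <<'E'
from h import *
s=robot.get_state();print(s['tool_pos'],s['force'],s['opening'])
im,ci=snap('wrist','w12.png')
hsv=cv2.cvtColor(im,cv2.COLOR_BGR2HSV)
m=cv2.inRange(hsv,(8,100,60),(26,255,255))|cv2.inRange(hsv,(0,90,30),(14,255,125))
m=cv2.morphologyEx(m,cv2.MORPH_OPEN,np.ones((5,5)));n,l,st,ce=cv2.connectedComponentsWithStats(m)
for i in range(1,n):
    p=onz(ci,*ce[i],.022)
    if st[i,4]>150 and np.linalg.norm(p[:2]-[.54,.33])<.12: print(st[i],p.round(4))
E
```

```text
[0.4635238  0.28684562 0.19844992] [-0.44797561 -1.09008063 -1.12426536] 0.06482544339136903
[314 201  80  10 548] [0.4906 0.3286 0.022 ]
[310 215  18  55 896] [0.5391 0.2964 0.022 ]
[ 361  215   58   23 1055] [0.5083 0.3728 0.022 ]
[357 249  26  21 478] [0.5531 0.357  0.022 ]
```

The toggle lies at (0.539, 0.296) in the empty compartment, and the hand is clear of everything.

```bash
python3 -c "
from workcell import robot
print(robot.close_job())"
```

```text
the job is handed in; nothing more can be done
None
```

The cap snapped home at about 19 N per handle with 44 mm over both handles, I eased off at once, and the toggle now lies let go in the tin's empty side; the job was handed in at about 23 s, with no verdict returned.

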